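# Weigh two look-alike wheel hubs by hand and stow each in its tray

### The job

Two wooden hubs that look alike stand on the bench; lift each one briefly to feel its weight, and stand it in the tray for its kind: one nail head for hollow, two for aluminium-cored, three for steel-cored. Then slide it along the tray, pushing the dark stop block ahead of it until the block will go no further, and leave it standing there, upright, against the block. Set the hubs down softly, push gently (well under 25 N on the block), do not tip a hub over, and leave the tin, hammer and offcut where they are.

Things in the scene. Friction and masses are not known exactly. Their poses are not given: they have to be found in the camera images.
- hub_a: closed upright wooden hub, cylinder 48 mm across, 76 mm tall, small aluminium disc on top; both hubs look alike: each is hollow (0.14 kg), aluminium-cored (0.29 kg) or steel-cored (0.57 kg), within 8 percent, never two of one kind. Only its weight tells; its name means nothing. Origin: centre of its underside, z up its axis
- hub_b: closed upright wooden hub, cylinder 48 mm across, 76 mm tall, small aluminium disc on top; both hubs look alike: each is hollow (0.14 kg), aluminium-cored (0.29 kg) or steel-cored (0.57 kg), within 8 percent, never two of one kind. Only its weight tells; its name means nothing. Origin: centre of its underside, z up its axis
- tray_one: fixed plywood tray for hollow hubs (nothing inside, about 0.14 kg); ONE round 14 mm nail head on its rear block. Lane 52 mm wide, floor 6 mm above the bench, side walls 10 mm thick, 20 mm tall; open front at x = -85 mm, rear block (22 long, 72 wide, 40 tall) from x = +85. Origin: on the bench under the lane's middle; x along the lane from front to rear, y across, z up
- floor_one: the tray's floor plate, 170 x 52 mm, 6 mm thick, on which a hub stands; same origin and axes as its tray
- stop_one (a joint): travel (m) of the dark wooden stop block in this lane (20 mm long, 50 wide, top 44 mm above the bench). A felt brake holds it: about 6 N moves it. 0: front face 10 mm before the tray's origin; grows as it is pushed rearward to a hard end, 30 to 60 mm, different in each tray, to be felt. Starts at 0 to 12 mm
- face_one (a point): middle of the stop block's front face (the face that the hub pushes on), 26 mm above the bench; axes as the tray's; moves with the block
- tray_two: fixed plywood tray for hubs with an aluminium core (about 0.29 kg); TWO round 14 mm nail heads on its rear block. Lane 52 mm wide, floor 6 mm above the bench, side walls 10 mm thick, 20 mm tall; open front at x = -85 mm, rear block (22 long, 72 wide, 40 tall) from x = +85. Origin: on the bench under the lane's middle; x along the lane from front to rear, y across, z up
- floor_two: the tray's floor plate, 170 x 52 mm, 6 mm thick, on which a hub stands; same origin and axes as its tray
- stop_two (a joint): travel (m) of the dark wooden stop block in this lane (20 mm long, 50 wide, top 44 mm above the bench). A felt brake holds it: about 6 N moves it. 0: front face 10 mm before the tray's origin; grows as it is pushed rearward to a hard end, 30 to 60 mm, different in each tray, to be felt. Starts at 0 to 12 mm
- face_two (a point): middle of the stop block's front face (the face that the hub pushes on), 26 mm above the bench; axes as the tray's; moves with the block
- tray_three: fixed plywood tray for hubs with a solid steel core (about 0.57 kg); THREE round 14 mm nail heads on its rear block. Lane 52 mm wide, floor 6 mm above the bench, side walls 10 mm thick, 20 mm tall; open front at x = -85 mm, rear block (22 long, 72 wide, 40 tall) from x = +85. Origin: on the bench under the lane's middle; x along the lane from front to rear, y across, z up
- floor_three: the tray's floor plate, 170 x 52 mm, 6 mm thick, on which a hub stands; same origin and axes as its tray
- stop_three (a joint): travel (m) of the dark wooden stop block in this lane (20 mm long, 50 wide, top 44 mm above the bench). A felt brake holds it: about 6 N moves it. 0: front face 10 mm before the tray's origin; grows as it is pushed rearward to a hard end, 30 to 60 mm, different in each tray, to be felt. Starts at 0 to 12 mm
- face_three (a point): middle of the stop block's front face (the face that the hub pushes on), 26 mm above the bench; axes as the tray's; moves with the block
- tin: bystander: closed aluminium tin, 68 mm across, 85 mm tall; origin at the centre of its underside; leave alone
- hammer: bystander: hammer about 260 mm long lying on the bench; leave alone
- offcut: bystander: planed wood offcut 45 x 140 x 30 mm lying beside the hubs; origin at the centre of its underside, its length along y; leave alone
Not all that is in view belongs to the job. Leave any purple look-alike of the hub_a alone. What is shaped like the tray_three but red is not meant.

How it is judged:
By the outcome, as a careful person would: the job done as asked, in the order asked, and still so for the second after the job is handed in, with the robot touching nothing.
It also fails if it takes over 72 s, if anything falls off the work surface, if the arm or the gripper's body presses on something with over 40 N, if the wrist force passes 120 N, or if a joint passes its speed limit or range.

### The arm

A 6-joint arm with a two-finger parallel gripper is mounted at the origin on the work surface. World frame = base frame: x ahead of the robot, y to its left, z up, the work surface at z = 0. Lengths are in m, angles in rad, forces in N, time in s.
With the tool pointing down it reaches from about 0.35 to 0.925 m from the base axis. Payload 6.4 kg.
Tool frame: the origin (TCP) lies between the finger pads; the fingertips stand 11 mm ahead of it and the grasp point (between the pads) lies 8 mm behind it (manip.tcp_to_tips is the distance from the TCP to the fingertips, in m); z points along the fingers, y is the line along which they close (so a half turn about z gives the same grasp; the last joint's range is limited). The gripper opens to 94 mm and grips with 3 to 60 N. Pads are 16 mm wide; open, the fingers measure 119 mm over their backs; the gripper's body (75 mm by 177 mm) begins 78 mm behind the grasp point.
Start: joints at [1.064, 0.245, 1.558, -0, 1.339, -0.174], TCP at [0.212, 0.614, 0.216] pointing down, gripper open.
Joint ranges: [-3.13, 3.13], [-1.02, 2.26], [0.13, 2.54], [-0.95, 4.09], [0.21, 2.88], [-2.74, 2.74]. Speed limits (rad/s): [2.57, 2.57, 3.14, 3.14, 3.14, 3.14].

### API

Orientations are given as a unit quaternion [x, y, z, w].
In Python, from bench import manip, jaws, status, eyes gives the robot as it stands. Calls block until the motion is done:
- manip.reach(position, orientation): joint-space move of the TCP to a pose.
- manip.movel(position, rotation=None, feed=0.15, contact_N=None): straight line of the TCP; rotation=None keeps the orientation; feed is the mean speed in m/s. With contact_N (N) it stops when the force on the tool has changed by that much, and returns True; else False.
- manip.set_joints(angles): joint-space move.
- jaws.move_gripper(opening, newtons=None): finger opening in m; newtons is the grip in N (None keeps the last); returns when the fingers have stopped.
- manip.sleep(seconds).
- manip.solve_ik(position, orientation): joint angles nearest the present ones, or None.
- status.get_state(): the state.
- eyes.get_image(name): name is "scene" or "top" or "wrist"; returns (picture, depth): 420x560x3 uint8, red, green, blue; 420x560 float32, m along the optical axis (not along the pixel's ray), 0 where there is no reading.
- eyes.get_calibration(name): a dict with "fx", "fy", "cx", "cy" (pixels), "origin" and "attitude" of the camera in the world; the wrist camera has in their place "tool_from_camera" (4x4, takes a point from camera to tool coordinates, whose origin is the TCP and whose axes are the flange's). Camera axes: x right, y up, looking along -z (the intrinsics and any distortion apply to the point x, -y, -z); pixel columns grow to the right and rows downward; lengths in m; the calibration is good to about 2 mm. A picture is of the moment at which its call begins: read the wrist's pose just before it. get_calibration takes no time and is no camera call.
A pose or a line that the arm cannot do raises manip.PlanningError and nothing moves.
- manip.sign_off(): hands the job in; it is judged then, once.
Trained networks look in the newest picture that a camera, given by its name, has taken for a name from the list of things; names that differ only in an ending like _2 or _b are one class to them, and where a whole thing is asked for, a point or a joint stands for the part that bears it (a point fixed in the world has none). Each returns a list of dicts, best first, with "p" (0 to 1); they miss things now and then, are a little off and sometimes report something else, mostly with a low value. They report only what shows in the picture. A call takes as long as a camera call. They do not tell look-alikes from the thing itself.
- eyes.boxes_of(camera, label): "uv" ([column, row] in pixels, amid what is visible of it).
- eyes.masks_of(camera, label): "region" (420x560 bool, what is visible of it) and "uv" ([column, row] in pixels, amid what is visible of it).
- eyes.spot_point(camera, label): "uv" ([column, row] in pixels: a listed point, or the origin of a listed thing).
The state is a dict: "time": time; "qpos": joint angles; "joint_vel": joint speeds; "tau": joint torques, N m; "tcp_pos": TCP position; "eef_rot": TCP orientation; "force": force on the tool from outside, world axes, zero at the start; "ft_torque": the same for the moment, N m; "finger_gap": finger opening in m; "grip_force": force on a finger pad.
Only numpy, scipy, OpenCV 4.12 (cv2) and the standard library are available. Lean on these libraries where they do the work, as an engineer would, in place of code of your own. Each camera call takes 0.05 s, during which the arm holds its last target. There are 200 camera calls.

## Working session

There is one attempt and no reset: what is moved stays moved. The work goes in short steps, each a Python script; the robot and the scene stay as the last script left them, time stands still between calls to the robot, and variables do not carry over. Pictures are saved under pics/ and viewed, at most 10 in all, crops included, and the job is handed in when it is done.

```bash
mkdir -p pics; ls; python3 - <<'E'
from bench import manip, jaws, status, eyes
import cv2
for n in ("scene","top"):
    im,d=eyes.get_image(n); cv2.imwrite(f"pics/{n}0.png",im[:,:,::-1]); print(n,eyes.get_calibration(n),d.min(),d.max())
    for l in ("hub_a","tray_one","tray_two","tray_three","stop_one","tin","hammer","offcut"):
        print(l,[(round(r["p"],2),[round(float(x)) for x in r["uv"]]) for r in eyes.boxes_of(n,l)])
print(status.get_state()); print(eyes.get_calibration("wrist"))
E
```

```text
pics
scene {'fx': 389.70701755363865, 'fy': 389.70701755363865, 'cx': 282.32190208621824, 'cy': 217.69281549584267, 'origin': array([ 0.87852913, -0.27416021,  0.90637052]), 'attitude': array([0.21245771, 0.12286592, 0.46594311, 0.8500957 ])} 0.0 2.6981237
hub_a [(0.94, [216, 238]), (0.6, [337, 166])]
tray_one []
tray_two [(0.7, [401, 224]), (0.48, [237, 300])]
tray_three [(0.92, [274, 201]), (0.89, [240, 308])]
stop_one [(0.7, [323, 269]), (0.69, [364, 140]), (0.2, [147, 290])]
tin [(0.74, [424, 168]), (0.69, [238, 307]), (0.46, [397, 212]), (0.4, [326, 275]), (0.26, [238, 301])]
hammer [(0.55, [144, 291])]
offcut [(0.85, [365, 136])]
top {'fx': 390.67786024396685, 'fy': 390.67786024396685, 'cx': 279.67692445167796, 'cy': 214.7103331356879, 'origin': array([ 0.29379032, -0.01289825,  1.09112057]), 'attitude': array([-0.06769361,  0.06685217,  0.70667499, -0.70111256])} 0.0 2.0882444
hub_a [(0.92, [350, 232]), (0.88, [202, 241]), (0.79, [212, 280]), (0.33, [161, 261])]
tray_one [(0.84, [281, 163])]
tray_two [(0.6, [195, 175])]
tray_three [(0.73, [356, 174]), (0.63, [282, 251]), (0.35
[... 642 characters left out ...]
14921e-01,  9.86190498e-01,  1.09875164e-05, -4.77315553e-06]), 'force': array([-0.09928556,  0.40479548, -0.02545026]), 'ft_torque': array([ 0.03551224, -0.01286861, -0.0466766 ]), 'grip_force': 0.0, 'finger_gap': 0.0938245385802321}
{'fx': 336.51918350750014, 'fy': 336.51918350750014, 'cx': 276.8257082653397, 'cy': 208.26331087450947, 'tool_from_camera': array([[ 8.55143532e-05,  9.58443565e-01,  2.85282186e-01,
         8.29982784e-02],
       [ 9.99999960e-01, -5.18227162e-06, -2.82343023e-04,
         9.48583363e-04],
       [-2.69131444e-04,  2.85282199e-01, -9.58443527e-01,
        -1.68562418e-01],
       [ 0.00000000e+00,  0.00000000e+00,  0.00000000e+00,
         1.00000000e+00]])}
```

View pics/scene0.png

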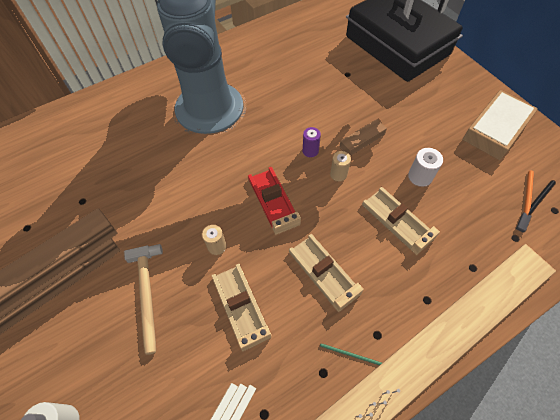

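View pics/top0.png

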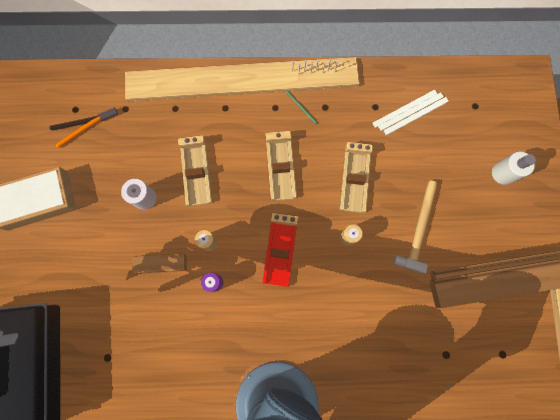

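The scene shows two plain hubs, at top-camera pixels (353,233) and (203,240). The purple look-alike is at (212,283) and the red tray at (281,250). The trays are three at (357,178), one at (281,165) and two at (195,171). The offcut lies at (158,262), next to the hub at (203,240).

```bash
cat > h.py <<'E'
from bench import manip, jaws, status, eyes
import numpy as np, cv2
from scipy.spatial.transform import Rotation as R
def cam(n, st=None):
    c=eyes.get_calibration(n)
    if n!="wrist":
        return c,R.from_quat(c["attitude"]).as_matrix(),np.array(c["origin"])
    T=np.eye(4);T[:3,:3]=R.from_quat(st["eef_rot"]).as_matrix();T[:3,3]=st["tcp_pos"]
    T=T@c["tool_from_camera"]; return c,T[:3,:3],T[:3,3]
def cloud(n):
    """picture and per-pixel world points (nan without reading)"""
    st=status.get_state(); im,d=eyes.get_image(n); c,A,o=cam(n,st)
    v,u=np.mgrid[:420,:560]; d=np.where(d>0,d,np.nan)
    P=np.stack([(u-c["cx"])/c["fx"]*d,-(v-c["cy"])/c["fy"]*d,-d],-1)
    return im,P@A.T+o
def proj(n,p,st=None):
    c,A,o=cam(n,st); q=(np.asarray(p)-o)@A
    return np.stack([c["cx"]-c["fx"]*q[...,0]/q[...,2],c["cy"]+c["fy"]*q[...,1]/q[...,2]],-1)
E
python3 - <<'E'
from h import *
np.set_printoptions(precision=4,suppress=True)
im,P=cloud("top")
def comp(mask,uv):
    n,l,s,c=cv2.connectedComponentsWithStats(mask.astype(np.uint8),connectivity=4)
    w=l[uv[1]-8:uv[1]+9,uv[0]-8:uv[0]+9]; w=w[w>0]; k=np.bincount(w).argmax(); return l==k
Z=P[...,2]; print("table z",np.nanmedian(Z[290:330,300:400]))
m=(Z>0.012)&(Z<0.3)
for nm,uv in dict(A=(353,233),B=(203,240),purple=(212,283),tin=(138,193),off=(158,262),red=(281,250),one=(281,165),two=(195,171),three=(357,178)).items():
    try:
        M=comp(m,uv); Q=P[M]; r=cv2.minAreaRect(Q[:,:2].astype(np.float32)*1000)
        top=Q[Q[:,2]>Q[:,2].max()-.01]
        print(nm,M.sum(),"zmax",Q[:,2].max(),"topmid",(top.max(0)+top.min(0))[:2]/2,"rect",np.round(r[0],1),np.round(r[1],1),round(r[2],1))
    except Exception as e: print(nm,e)
E
```

```text
table z 0.00022288385370206054
A 332 zmax 0.08247595094649984 topmid [ 0.4406 -0.2029] rect [ 439.6 -202.9] [46.5 46.5] 65.5
B 335 zmax 0.08222142532299426 topmid [0.4281 0.1872] rect [427.3 187.2] [46.1 46.5] 86.4
purple 335 zmax 0.0818180919141609 topmid [0.3157 0.1679] rect [315.9 167.7] [46.  46.1] 4.0
tin 744 zmax 0.09259743709716173 topmid [0.5564 0.3753] rect [556.  375.3] [67.4 66.4] 66.9
off 898 zmax 0.03619278461510378 topmid [0.3683 0.3171] rect [368.9 316.7] [ 45.4 139. ] 3.1
red 862 zmax 0.048523544396704255 topmid [ 0.441  -0.0227] rect [403.8 -11.7] [ 72.  191.7] 81.5
one 843 zmax 0.05057993885822509 topmid [ 0.6823 -0.0095] rect [644.  -15.3] [192.3  71.8] 4.5
two 898 zmax 0.04991998678141041 topmid [0.6693 0.239 ] rect [631.9 229.5] [193.3  72.9] 7.5
three 895 zmax 0.049817480166677086 topmid [ 0.6472 -0.2377] rect [ 608.7 -228.5] [ 72.6 194.1] 82.7
```

```bash
cat >> h.py <<'E'
def quat(deg):  # tool down, tool x at yaw deg
    a=np.radians(deg)/2; return [np.cos(a),np.sin(a),0,0]
def hubtop(P,guess,r=.045):
    Q=P[np.isfinite(P[...,2])&(abs(P[...,2]-.076)<.008)&(np.hypot(*(P[...,:2]-guess).transpose(2,0,1))<r)]
    return cv2.minEnclosingCircle((Q[:,:2]*1000).astype(np.float32)),len(Q),Q[:,2].mean()
E
python3 - <<'E'
from h import *
np.set_printoptions(precision=4,suppress=True)
manip.reach([.4396,-.2029,.20],quat(-7.3))
im,P=cloud("wrist"); cv2.imwrite("pics/wA.png",im[:,:,::-1])
print(hubtop(P,[.44,-.203]),status.get_state()["qpos"],status.get_state()["time"])
Z=P[...,2]; print(np.nanmedian(Z))
E
```

```text
(((438.50262451171875, -202.33595275878906), 23.964200973510742), 2130, np.float64(0.076674927581501)) [-0.6661 -0.1377  1.9875  0.      1.2918  1.031 ] 3.975
0.0011323321437081146
```

View pics/wA.png

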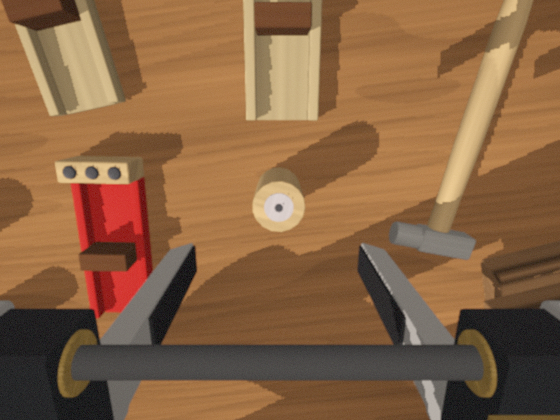

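The wrist view shows hub A at (279,200), centred between the fingers, with the front of tray three straight ahead of it. It matches the top camera to about 1 mm, so I'll pick it.

```bash
cat >> h.py <<'E'
def fz(n=6):
    f=[]
    for _ in range(n): f.append(status.get_state()["force"]); manip.sleep(.04)
    return np.mean(f,0)
def pick(x,y,deg):
    manip.movel([x,y,.11],quat(deg),feed=.2)
    jaws.move_gripper(.070,20); manip.movel([x,y,.034],feed=.12); manip.sleep(.2)
    f0=fz(); jaws.move_gripper(.03,20); s=status.get_state(); print("gap",s["finger_gap"],s["grip_force"])
    manip.movel([x,y,.10],feed=.1); manip.sleep(.4); f1=fz(); print("f0",f0,"f1",f1,"mass",(f0-f1)[2]/9.81)
def heldtop():
    st=status.get_state(); im,P=cloud("wrist")
    Q=(P-st["tcp_pos"])@R.from_quat(st["eef_rot"]).as_matrix()   # tool coords
    g=np.isfinite(Q[...,2])&(abs(Q[...,2]+.042)<.008)&(np.hypot(Q[...,0],Q[...,1])<.04)
    q=Q[g]; print("held top, tool mm",len(q),cv2.minEnclosingCircle((q[:,:2]*1000).astype(np.float32)),q[:,2].mean()); return im,P
E
python3 - <<'E'
from h import *
np.set_printoptions(precision=4,suppress=True)
pick(.439,-.2026,-7.3)
im,P=heldtop(); cv2.imwrite("pics/held.png",im[:,:,::-1]); s=status.get_state(); print(s["time"],s["tcp_pos"],s["finger_gap"])
E
```

```text
gap 0.04722753986066214 19.982158094644547
f0 [ 0.3418  0.1715 -0.0813] f1 [ 0.1471 -0.0098 -1.4405] mass 0.13855767870464847
held top, tool mm 9724 ((9.512273788452148, -0.9906272888183594), 35.94099044799805) -0.04269859920167869
8.3833 [ 0.439  -0.2026  0.1   ] 0.04719019402314365
```

View pics/held.png

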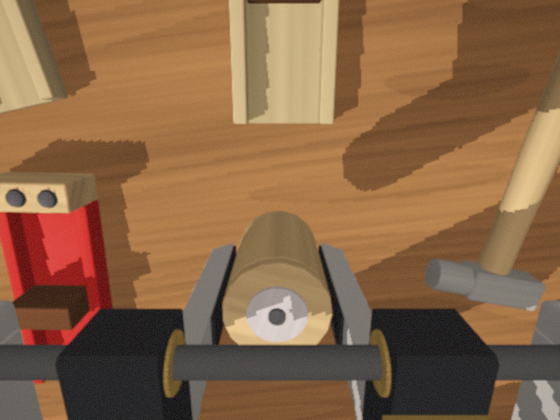

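Hub A weighs 0.139 kg, so it is hollow and goes to tray one. The disc at (277,317) shows it centred in the grip. Next I'll look at tray one from close by.

```bash
cat >> h.py <<'E'
def trayfit(P,c,deg):
    """c: rect centre guess. returns refined origin, yaw from wall outer edges (wall tops)"""
    a=np.radians(deg); ex=np.array([np.cos(a),np.sin(a)]); ey=np.array([-ex[1],ex[0]]); o=np.asarray(c)-.011*ex
    Q=P[np.isfinite(P[...,2])]; u=(Q[:,:2]-o)@ex; v=(Q[:,:2]-o)@ey; z=Q[:,2]
    w=(z>.014)&(z<.028)&(abs(v)<.045)&(u>-.10)&(u<.08)
    xs,lo,hi,li,hi2=[],[],[],[],[]
    for x in np.arange(-.08,.08,.005):
        s=v[w&(abs(u-x)<.0025)]
        if (s<-.02).sum()>8 and (s>.02).sum()>8:
            xs.append(x); lo.append(s.min()); hi.append(s.max()); li.append(s[s<-.02].max()); hi2.append(s[s>.02].min())
    xs=np.array(xs); mid=(np.array(lo)+hi)/2; k=np.polyfit(xs,mid,1)
    fr=u[w&(abs(abs(v)-.031)<.006)].min()
    fb=u[(z>.034)&(z<.055)&(abs(v)<.022)&(u>-.03)&(u<.06)]
    print("n",len(xs),"width",np.median(np.array(hi)-lo),"inner",np.median(li),np.median(hi2),"slope deg",np.degrees(k[0]),"lat",k[1],"front u",fr,"block",(np.percentile(fb,1),np.percentile(fb,99)) if len(fb) else None,"origin",o+k[1]*ey,"yaw",deg+np.degrees(k[0]))
E
python3 - <<'E'
from h import *
np.set_printoptions(precision=4,suppress=True)
c=np.array([.644,-.0153]);d=4.5;a=np.radians(d);ex=np.array([np.cos(a),np.sin(a)])
p=c-.011*ex-.055*ex
manip.movel([*p,.14],quat(d),feed=.25)
im,P=cloud("wrist"); cv2.imwrite("pics/t1.png",im[:,:,::-1]); trayfit(P,c,d)
im,P=cloud("top"); trayfit(P,c,d);print(p,status.get_state()["time"])
E
```

```text
n 32 width 0.07123737133947816 inner -0.02470809229056116 0.027286049690823332 slope deg -0.0996484586007571 lat 0.0013113326166223206 front u -0.08497149733904216 block (np.float64(-0.007799187895565984), np.float64(0.01214185387595596)) origin [ 0.6329 -0.0149] yaw 4.4003515413992424Traceback (most recent call last):
  File "<stdin>", line 7, in <module>
  File "h.py", line 48, in trayfit
    xs=np.array(xs); mid=(np.array(lo)+hi)/2; k=np.polyfit(xs,mid,1)
                                                ~~~~~~~~~~^^^^^^^^^^
    raise TypeError("expected non-empty vector for x")
TypeError: expected non-empty vector for x
```

View pics/t1.png

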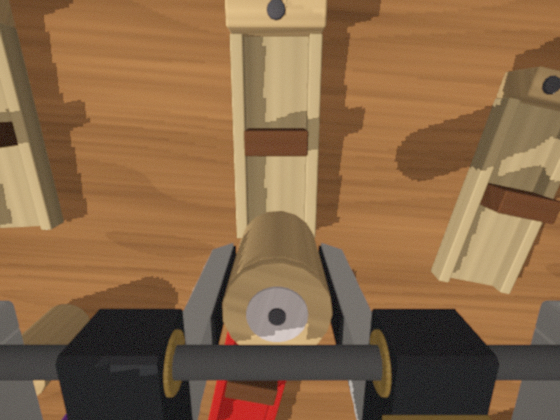

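The wrist view shows tray one centred on the held hub, with its single nail at (276,8) and the stop at (276,141). The fit gives a width of 71 mm and the front edge at -85 mm, both as specified. I'll descend and feel for the floor.

```bash
cat >> h.py <<'E'
def frame(d):
    a=np.radians(d); ex=np.array([np.cos(a),np.sin(a)]); return ex,np.array([-ex[1],ex[0]])
def tray_xy(o,d):
    ex,ey=frame(d); q=status.get_state()["tcp_pos"][:2]-o; return q@ex,q@ey
def lower(o,d,u=-.055,lat=0.):
    ex,ey=frame(d); p=o+u*ex+lat*ey
    manip.movel([*p,.075],quat(d),feed=.15); manip.movel([*p,.050],feed=.06); manip.sleep(.2)
    h=manip.movel([*p,.034],feed=.015,contact_N=1.2); s=status.get_state(); print("landed",h,s["tcp_pos"],"F",s["force"],"t",s["time"]); return p
E
python3 - <<'E'
from h import *
np.set_printoptions(precision=4,suppress=True)
o=np.array([.6329,-.0149]);d=4.4
lower(o,d); print(tray_xy(o,d),fz())
E
```

```text
landed True [ 0.5779 -0.0193  0.0397] F [ 0.0608 -1.0041  2.6555] t 11.6167
(np.float64(-0.0551521990156661), np.float64(-0.00019453286991106059)) [ 0.6531 -1.6951  3.5414]
```

```bash
python3 - <<'E'
from h import *
np.set_printoptions(precision=4,suppress=True)
o=np.array([.6329,-.0149]);d=4.4;ex,ey=frame(d)
p=o-.055*ex; z=.0405
manip.movel([*(p-.0015*ey),z],feed=.02); manip.sleep(.2); print("mid",fz())
r=[]
for s in (-1,1):
    h=manip.movel([*(p+(-.0015+s*.005)*ey),z],feed=.008,contact_N=1.5); r.append(tray_xy(o,d)[1]); print(s,h,r[-1],status.get_state()["force"])
    manip.movel([*(p-.0015*ey),z],feed=.02); manip.sleep(.2)
m=np.mean(r); print("centre",m)
manip.movel([*(p+m*ey),z],feed=.02); manip.sleep(.2); print(fz(),status.get_state()["time"])
E
```

```text
mid [-0.0778 -0.1477 -1.5045]
-1 True -0.002852518112118933 [-1.1664 -0.9953 -2.3695]
1 True 0.0013026580866322135 [ 1.1593 -1.9844 -1.0954]
centre -0.0007749300127433598
[ 0.1178  0.0728 -1.5432] 15.0917
```

```bash
cat >> h.py <<'E'
def push(o,d,lat,u0=-.055,u1=.029):
    ex,ey=frame(d); p=o+u0*ex+lat*ey; q=o+u1*ex+lat*ey
    z0=status.get_state()["tcp_pos"][2]
    h=manip.movel([*p,z0-.004],feed=.006,contact_N=.8); z=status.get_state()["tcp_pos"][2]; print("floor",h,z,fz(3))
    h=manip.movel([*q,z],feed=.012,contact_N=13.)
    s=status.get_state(); print("push stop",h,tray_xy(o,d),s["force"],s["force"][:2]@ex,s["tcp_pos"][2],s["time"])
    manip.sleep(.3); print("after",fz(3),tray_xy(o,d))
E
python3 - <<'E'
from h import *
np.set_printoptions(precision=4,suppress=True)
push(np.array([.6329,-.0149]),4.4,-.0008)
E
```

```text
floor True 0.03962520890636638 [0.0049 0.0187 4.669 ]
push stop True (np.float64(0.024397749068173772), np.float64(-0.0008517152415121244)) [-0.6585 -0.4256  3.9627] -0.689232225879427 0.038127649015009216 22.4917
after [-2.1795 -0.1448  1.827 ] (np.float64(0.024434721908268644), np.float64(-0.0008523934609059346))
```

```bash
python3 - <<'E'
from h import *
np.set_printoptions(precision=4,suppress=True)
o=np.array([.6329,-.0149]);d=4.4;ex,ey=frame(d)
z=status.get_state()["tcp_pos"][2]
u=tray_xy(o,d)[0]
for i in range(8):
    u+=.0005; h=manip.movel([*(o+u*ex-.0008*ey),z],feed=.01,contact_N=14); s=status.get_state(); f=fz(2)
    print(h,tray_xy(o,d)[0],f,f[:2]@ex)
    if f[:2]@ex<-12: break
im,P=cloud("wrist"); cv2.imwrite("pics/p1.png",im[:,:,::-1]); print(status.get_state()["time"])
E
```

```text
False 0.024567576458832875 [-3.7825 -1.1992  3.8469] -3.863394942166399
False 0.02462819188667252 [-6.3289 -1.7003  4.9908] -6.440659304115459
False 0.024696884242787466 [-7.6757 -1.698   6.8016] -7.7833906630341785
False 0.024732625433764987 [-9.551  -1.5611  7.6758] -9.642572154295122
False 0.024813575030484338 [-10.7698  -1.2659   8.6624] -10.835147690097243
False 0.024828146171490144 [-12.4005  -1.4312  10.0709] -12.473705944744601
24.9667
```

View pics/p1.png

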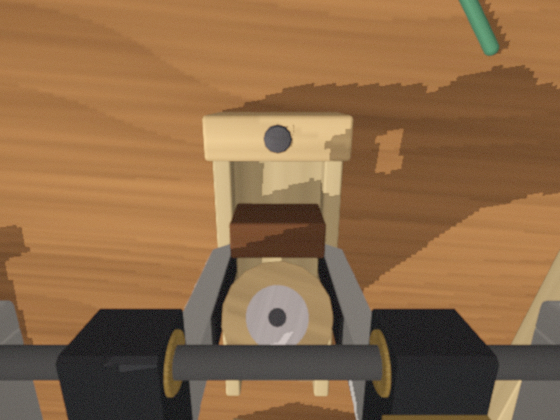

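The picture shows the hub against the dark block, with the block short of the rear block (nail at 277,138). Force rose to 12.5 N with no travel, so this is the hard end. I'll relax the arm and release.

```bash
cat >> h.py <<'E'
def release(o,d,lat):
    ex,ey=frame(d); s=status.get_state(); u=tray_xy(o,d)[0]; z=s["tcp_pos"][2]
    for k in range(5):
        manip.movel([*(o+(u+.0007)*ex+lat*ey),z+.0005*k],feed=.02); f=fz(3); print("relax",f,f[:2]@ex,tray_xy(o,d)[0])
        if f[2]<1.5: break
    jaws.move_gripper(.062); p=status.get_state()["tcp_pos"]; print("open",p)
    manip.movel([p[0],p[1],.15],feed=.15)
def check(o,d):
    ex,ey=frame(d); im,P=cloud("wrist"); Q=P[np.isfinite(P[...,2])]; u=(Q[:,:2]-o)@ex; v=(Q[:,:2]-o)@ey; z=Q[:,2]
    t=(abs(z-.082)<.006)&(abs(v)<.03)&(abs(u)<.08); b=(abs(z-.044)<.005)&(abs(v)<.02)&(u>-.03)&(u<.08)
    c=cv2.minEnclosingCircle((np.c_[u,v][t]*1000).astype(np.float32)); print("hub",t.sum(),c,"topz std",z[t].mean(),z[t].std(),"block u",np.percentile(u[b],[2,98]),status.get_state()["time"]); return im
E
python3 - <<'E'
from h import *
np.set_printoptions(precision=4,suppress=True)
o=np.array([.6329,-.0149]);d=4.4
release(o,d,-.0008)
ex,_=frame(d); p=o-.03*ex
manip.movel([*p,.2],feed=.3); cv2.imwrite("pics/c1.png",check(o,d)[:,:,::-1])
E
```

```text
relax [-6.4321 -1.3337  6.3608] -6.515480304222837 0.0246431855122665
relax [-5.6025 -1.8736  3.8204] -5.729696845045014 0.024609865463954234
relax [-5.0542 -1.9847  0.6551] -5.1916153591056675 0.024608931169071355
open [ 0.659  -0.0137  0.0394]
hub 2264 ((-19.311769485473633, 0.2664684057235718), 23.972862243652344) topz std 0.08283516844522688 0.001159359703688041 block u [-0.0002  0.0527] 27.8917
```

View pics/c1.png

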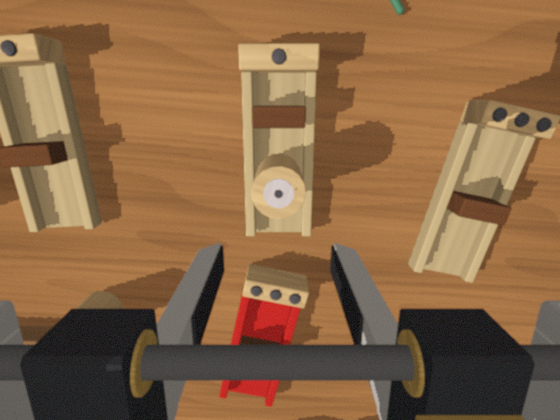

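The picture shows the hub at (278,192), about 19 mm before the tray origin, with a gap to the block at (279,117). It isn't standing against the block, so I'll measure where the block is.

```bash
python3 - <<'E'
from h import *
np.set_printoptions(precision=4,suppress=True)
o=np.array([.6329,-.0149]);d=4.4;ex,ey=frame(d)
def dark(n):
    im,P=cloud(n); u=(P[...,:2]-o)@ex; v=(P[...,:2]-o)@ey; z=P[...,2]
    g=(im.sum(-1)<260)&(abs(v)<.02)&(abs(z-.044)<.006)&(abs(u)<.08)
    print(n,g.sum(),np.percentile(u[g],[2,50,98]) if g.any() else None)
    if n=="top":
        t=(abs(z-.082)<.006)&(abs(v)<.04)&(abs(u)<.08); print("hub top",t.sum(),u[t].mean(),v[t].mean())
dark("wrist"); dark("top"); s=status.get_state(); print(s["finger_gap"],s["tcp_pos"],s["force"])
# pixel check
print(proj("wrist",np.array([[*(o+x*ex),z] for x,z in ((-.019,.082),(.024,.082),(.085,.04),(.0485,.044),(-.085,.006))]),s))
E
```

```text
wrist 911 [0.0346 0.0436 0.0524]
top 0 None
hub top 0 nan nan
0.06214078938362909 [ 0.6026 -0.017   0.1978] [0.1266 0.583  0.131 ]
[[278.4251 192.4663]
 [278.5451 142.3899]
 [278.6775  67.5024]
 [278.5807 110.2272]
 [278.2672 230.7024]]<stdin>:9: RuntimeWarning: Mean of empty slice.
  ret = ret.dtype.type(ret / rcount)
```

```bash
python3 - <<'E'
from h import *
np.set_printoptions(precision=1,suppress=True)
o=np.array([.6329,-.0149]);d=4.4;ex,ey=frame(d)
s=dict(eef_rot=quat(d),tcp_pos=np.array([*(o+.0248*ex-.0008*ey),.0381]))
for nm,x,z in (("block front top",.0345,.044),("block rear top",.0545,.044),("block front top@.0485",.0485,.044),("rear top @.0685",.0685,.044),("rearblk",.085,.04),("hubtop@.0245",.0245,.0805),("hubtop@.010",.010,.082),("tray front",-.085,.026)):
    print(nm,proj("wrist",np.array([*(o+x*ex),z]),s))
s=dict(eef_rot=quat(-7.3),tcp_pos=np.array([.439,-.2026,.1]));print("held disc expected",proj("wrist",np.array([.439,-.2026,.142]),s))
E
```

```text
block front top [276.6 256. ]
block rear top [276.6 220. ]
block front top@.0485 [276.6 231. ]
rear top @.0685 [276.6 193.3]
rearblk [276.6 159. ]
hubtop@.0245 [276.6 312.9]
hubtop@.010 [276.6 343.6]
tray front [276.7 406.3]
held disc expected [278.4 311.8]
```

The p1 picture and the projections agree that the block stopped with its face at +34.5 mm (travel about 44 mm). The hub had slipped and leaned in the fingers, then rocked back when released. It still stands upright, so I'll push it from behind with closed fingers held low.

```bash
cat >> h.py <<'E'
def rearpush(o,d,lat,uhub,uend):
    """closed fingers in the lane behind the hub, push it rearward until the end is felt"""
    ex,ey=frame(d); us=uhub-.024-.008-.014
    p=o+us*ex+lat*ey; manip.movel([*p,.16],quat(d),feed=.3); jaws.move_gripper(0.,10)
    manip.movel([*p,.10],feed=.2); manip.movel([*p,.030],feed=.12,contact_N=6); manip.sleep(.2); b=fz(4); print("down",status.get_state()["tcp_pos"][2],b)
    u=us
    def go(u,feed,N): 
        h=manip.movel([*(o+u*ex+lat*ey),.030],feed=feed,contact_N=N); f=(fz(2)-b); print(h,"u",tray_xy(o,d),"F",f,"push",-f[:2]@ex); return -f[:2]@ex
    go(uend-.024-.008-.003,.03,8.)
    u=tray_xy(o,d)[0]
    for i in range(25):
        u+=.001
        if go(u,.012,14.)>11: break
    print("hub centre u",tray_xy(o,d)[0]+.032,"t",status.get_state()["time"])
E
python3 - <<'E'
from h import *
np.set_printoptions(precision=3,suppress=True)
rearpush(np.array([.6329,-.0149]),4.4,-.0008,-.0193,.0345)
E
```

```text
down 0.030446348607251116 [-0.556  0.147  0.018]
True u (np.float64(-0.025736325820776874), np.float64(-0.0005756316808971512)) F [ 0.72  -0.818  0.449] push -0.6552655645664249
False u (np.float64(-0.025367641193477276), np.float64(-0.0006815218370217493)) F [-1.732 -0.373 -0.803] push 1.7556789931359642
False u (np.float64(-0.025211400679711036), np.float64(-0.0006713300251118641)) F [-6.072 -1.26   1.396] push 6.150461676482196
False u (np.float64(-0.02511640346203859), np.float64(-0.000663892371816234)) F [-9.819 -1.418  4.742] push 9.89903563538219
False u (np.float64(-0.025031647206954357), np.float64(-0.00066322542201926)) F [-13.953  -1.346   8.096] push 14.015316238788825
hub centre u 0.006968352793045644 t 33.6833
```

```bash
cat >> h.py <<'E'
def back(o,d,lat):
    ex,ey=frame(d); u=tray_xy(o,d)[0]
    manip.movel([*(o+(u-.012)*ex+lat*ey),.030],feed=.06); manip.movel([*(o+(u-.012)*ex+lat*ey),.15],feed=.2)
def dark(o,d):
    ex,ey=frame(d); im,P=cloud("wrist"); u=(P[...,:2]-o)@ex; v=(P[...,:2]-o)@ey; z=P[...,2]
    g=(im.sum(-1)<260)&(abs(v)<.02)&(abs(z-.044)<.006)&(abs(u)<.08); t=(abs(z-.082)<.006)&(abs(v)<.03)&(abs(u)<.08)
    c=cv2.minEnclosingCircle((np.c_[u,v][t]*1000).astype(np.float32))
    print("block u",np.percentile(u[g],[2,98]),"hub",c,z[t].std(),"gap mm",np.percentile(u[g],2)*1000-c[0][0]-24,"t",status.get_state()["time"]); return im
E
python3 - <<'E'
from h import *
np.set_printoptions(precision=4,suppress=True)
o=np.array([.6329,-.0149]);d=4.4
back(o,d,-.0008); jaws.move_gripper(.07,20); ex,ey=frame(d); manip.movel([*(o-.02*ex),.2],feed=.3)
cv2.imwrite("pics/c2.png",dark(o,d)[:,:,::-1])
manip.reach([.4275,.187,.2],quat(7.5)); im,P=cloud("wrist"); print(hubtop(P,[.4275,.187]),status.get_state()["time"])
E
```

```text
Traceback (most recent call last):
  File "h.py", line 98, in dark
    c=cv2.minEnclosingCircle((np.c_[u,v][t]*1000).astype(np.float32))
                              ~~~~~~~~~~^^^
IndexError: boolean index did not match indexed array along axis 1; size of axis is 1120 but size of corresponding boolean axis is 560
```

```bash
sed -i 's/(np.c_\[u,v\]\[t\]\*1000).astype(np.float32))\r\?$/(np.stack([u[t],v[t]],-1)*1000).astype(np.float32))/' h.py; python3 - <<'E'
from h import *
np.set_printoptions(precision=4,suppress=True)
o=np.array([.6329,-.0149]);d=4.4
cv2.imwrite("pics/c2.png",dark(o,d)[:,:,::-1])
manip.reach([.4275,.187,.2],quat(7.5)); im,P=cloud("wrist"); print(hubtop(P,[.4275,.187]),status.get_state()["time"])
E
```

```text
block u [0.0337 0.053 ] hub ((8.516227722167969, 1.6306166648864746), 24.068939208984375) 0.0011480164871709012 gap mm 1.2048169041285064 t 36.4167
(((426.7696838378906, 189.6184539794922), 23.91668701171875), 2135, np.float64(0.07670088574954169)) 37.5333
```

View pics/c2.png

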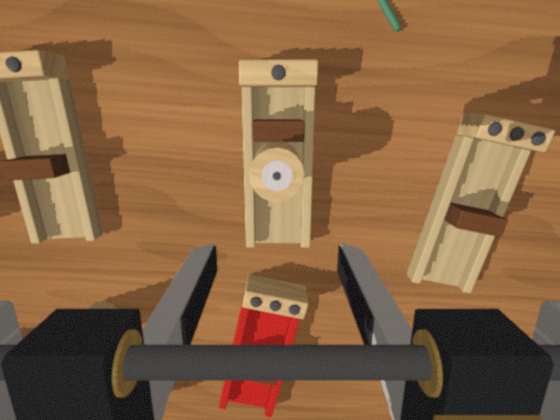

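Hub A stands upright against the block: hub at (277,175), block at (278,130). Now hub B.

```bash
python3 - <<'E'
from h import *
np.set_printoptions(precision=4,suppress=True)
pick(.4268,.1888,7.5)
m=-(status.get_state()["force"][2])/9.81; print(m)
c,d=(np.array([.6319,.2295]),7.5) if m<.42 else (np.array([.6087,-.2285]),-7.3)
ex,ey=frame(d)
manip.movel([*(c-.066*ex),.14],quat(d),feed=.3)
im,P=cloud("wrist"); cv2.imwrite("pics/t2.png",im[:,:,::-1]); trayfit(P,c,d); print(status.get_state()["time"])
E
```

```text
gap 0.04770848214127864 19.999996398109943
f0 [ 0.0961  0.4827 -0.2471] f1 [ 0.4466  0.0739 -2.6732] mass 0.2473083219088333
0.21962217268380893
n 32 width 0.07133229796724652 inner -0.024535201109747898 0.027460534344551805 slope deg -0.08277691448248439 lat 0.0014584478551020004 front u -0.08550813552826304 block (np.float64(-0.010009046066151146), np.float64(0.00981066383486289)) origin [0.6208 0.2295] yaw 7.417223085517516
42.2167
```

View pics/t2.png

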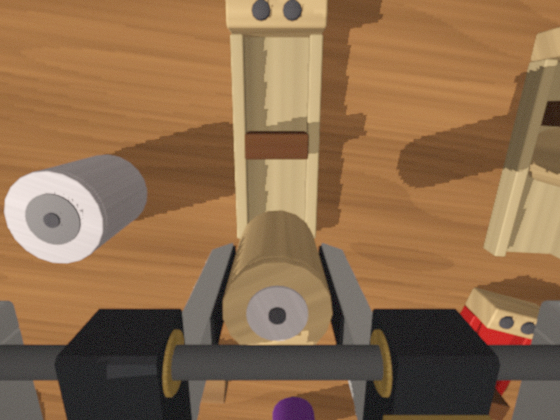

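Hub B reads about 0.25 kg, nearest to 0.29 and so aluminium. The two nails of tray two at (261,9) and (291,9) are dead ahead. I'll set it down, release it and push from behind with closed fingers.

```bash
sed -i 's/go(uend-.024-.008-.003,.03,8.)/go(uend-.024-.008-.003,.016,11.)/' h.py; python3 - <<'E'
from h import *
np.set_printoptions(precision=4,suppress=True)
o=np.array([.6208,.2295]);d=7.42;lat=-.0008
manip.sleep(.2); print("weigh",fz(8))
p=lower(o,d,lat=lat); z=status.get_state()["tcp_pos"][2]; print(fz(3))
if abs(z-.040)<.003:
    for k in range(6):
        f=fz(2)
        if f[2]<0.3: break
        z+=.0003; manip.movel([*p,z],feed=.02)
    print("relaxed",f,z); jaws.move_gripper(.062); manip.movel([*p,.15],feed=.2)
    print(status.get_state()["time"])
E
```

```text
weigh [-0.1457  0.2527 -2.4228]
landed True [0.5663 0.2216 0.0399] F [ 0.1802 -0.5339  4.3284] t 44.8
[-0.3653 -0.1851  5.2364]
relaxed [ 0.2391 -0.0422  0.1575] 0.040236745228991865
46.5167
```

```bash
python3 - <<'E'
from h import *
np.set_printoptions(precision=3,suppress=True)
o=np.array([.6208,.2295]);d=7.42;lat=-.0008
rearpush(o,d,lat,-.055,.053)
E
```

```text
down 0.030441689634096682 [0.203 0.187 0.137]
True u (np.float64(-0.06949890061234229), np.float64(-0.000881923550563931)) F [ 0.014  0.396 -0.232] push -0.06507465106547533
False u (np.float64(-0.06880275262212823), np.float64(-0.0008011552158464601)) F [-1.668 -0.651 -0.66 ] push 1.7380229468052473
False u (np.float64(-0.06868740658017777), np.float64(-0.0008278757013426043)) F [-5.343 -2.351  2.471] push 5.601900338566038
False u (np.float64(-0.06837934012373897), np.float64(-0.0008666616733921714)) F [-8.433 -1.738  5.272] push 8.586735309628477
False u (np.float64(-0.06753659181979241), np.float64(-0.0008601417549602662)) F [-8.302 -3.075  5.528] push 8.629624826404182
False u (np.float64(-0.0665321591991197), np.float64(-0.0008724533741297502)) F [-9.274 -2.336  6.12 ] push 9.498291451725693
False u (np.float64(-0.06556303187737263), np.float64(-0.0008627107238163689)) F [-8.815 -1.717  6.017] push 8.96314323107304
False u (np.float64(-0.06454553266882078), np.float64(-0.000872868152034429)) F [-8.958 -2.438  5.818] push 9.198068851866758
False u (np.float64(-0.0635580064854617
[... 1593 characters left out ...]
 9.118608684311862
False u (np.float64(-0.050515453425024684), np.float64(-0.0008514474510297899)) F [-8.91  -3.051  5.437] push 9.229872257880196
False u (np.float64(-0.049531143581268026), np.float64(-0.0008500813930333714)) F [-8.738 -2.597  5.243] push 8.999927737055192
False u (np.float64(-0.04854032979112357), np.float64(-0.0008577744519617991)) F [-8.365 -2.632  6.056] push 8.634430916214459
False u (np.float64(-0.04752407622761608), np.float64(-0.0008524646384642865)) F [-8.942 -1.851  5.535] push 9.105821790228797
False u (np.float64(-0.04652750396935389), np.float64(-0.0008692473361310953)) F [-9.106 -2.023  5.791] push 9.291297031908407
hub centre u -0.014527503969353886 t 60.8167
```

```bash
python3 - <<'E'
from h import *
np.set_printoptions(precision=3,suppress=True)
o=np.array([.6208,.2295]);d=7.42;lat=-.0008;ex,ey=frame(d)
T=lambda: status.get_state()["time"]
P=lambda u,z=.030:[*(o+u*ex+lat*ey),z]
U=lambda: tray_xy(o,d)[0]
ok=False
while T()<68 and not ok:
    h=manip.movel(P(U()+.046 if U()<-.03 else .0),feed=.015,contact_N=5.5); u=U(); print("stop",h,u,status.get_state()["force"],T())
    manip.movel(P(u+.0038),feed=.02); manip.sleep(.05); u2=U(); f=status.get_state()["force"]; print("confirm",u2-u,-f[:2]@ex,T())
    ok=u2-u<.0008
u=U(); manip.movel(P(u-.012),feed=.06); manip.movel(P(u-.012,.11),feed=.2)
manip.movel(P(u-.012,.17),feed=.3); print(ok,T())
E
```

```text
stop True -0.02059468733692207 [-2.867 -0.575  0.6  ] 62.5833
confirm 0.0007050530281917967 12.797041616346155 63.0083
True 64.3083
```

```bash
python3 - <<'E'
from h import *
np.set_printoptions(precision=4,suppress=True)
o=np.array([.6208,.2295]);d=7.42
cv2.imwrite("pics/c3.png",dark(o,d)[:,:,::-1])
E
```

```text
block u [0.0391 0.0584] hub ((14.090449333190918, 1.1436691284179688), 24.077760696411133) 0.0010398414401168391 gap mm 1.0294796031114757 t 64.3583
```

View pics/c3.png

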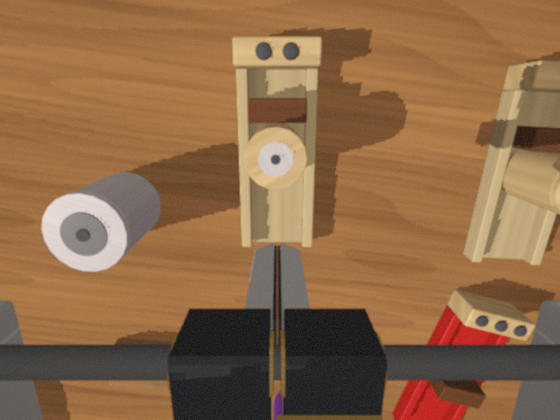

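Hub B stands upright at (275,158) against the block at (277,110), and hub A still stands against its block at the right edge. Handing in.

```bash
python3 -c "
from bench import manip
print(manip.sign_off())"
```

```text
the job is handed in; nothing more can be done
None
```

I handed the job in at about 64 s: hub A (0.139 kg, hollow) stands in tray one and hub B (about 0.25 kg, nearest to aluminium) in tray two, both upright against stop blocks pushed to their ends (12–14 N felt), though hub A leaned and rocked back upright on the first push and I pushed it home again from behind.

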